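Find the hole that passes the test pin

ROBOT

A 7-joint arm with a two-finger parallel gripper is mounted at the origin on a cart in front of the work surface, level with it; the furniture and walls round the work are solid. World frame = base frame: x ahead of the robot, y to its left, z up, the work surface at z = 0. Lengths are in mm, angles in rad, forces in N, time in s.
With the tool pointing down it reaches from about 425 to 950 mm from the base axis. Payload 16.7 kg.
Tool frame: the origin (TCP) lies midway between the tips of the shut fingers; the grasp point (between the pads) lies ctrl.pinch_z behind it (ctrl.pinch_z is the distance from the TCP to the grasp point, in mm); x points along the fingers, y is the direction in which the jaws open and shut, and the axes are right-handed (so a half turn about x gives the same grasp; the last joint's range is limited). The gripper opens to 94 mm and grips with 3 to 60 N. Pads are 16 mm wide; open, the fingers measure 119 mm over their backs; the gripper's body (75 mm by 177 mm) begins 78 mm behind the grasp point.
Start: joints at [1.075, 0.426, 0.074, 1.606, -0.034, 1.111, -0.067], TCP at [229.393, -634.786, 205.467] pointing down, gripper open.
Joint ranges: [-2.85, 2.85], [-0.5, 2.14], [-1.23, 1.37], [0.21, 2.46], [-1.02, 4.16], [0.16, 2.05], [-2.73, 2.73]. Speed limits (rad/s): [1.89, 1.89, 2.39, 2.39, 3.01, 3.01, 3.01].

INTERFACE

Orientations are given as a unit quaternion [x, y, z, w].
In Python, from plant import ctrl, viewer gives the robot as it stands. The module is installed in compiled form; this text tells all that it offers.
- The arm moves only by the tool servo_tool, never from a script. Its argument "plan" is a list of rows, each a list of 3 entries, a list of its own where there are three numbers: the shift along the tool's x, y, z in mm, then the turn, a rotation vector about the tool's x, y, z in degrees, then the gripper command: -1 is shut, 1 is fully open, values between are in proportion. A call has 1 to 8 rows; each row shifts and turns the commanded pose from where the row before left it, along the tool's axes as they then stand; what a row does not reach is not made up. A row lasts 1/12 s, in which the tool goes at most 41.7 mm and 7.16 degrees, less where a joint would pass 70% of its speed; a pose out of reach is approached as far as the arm can. A call with a gripper value outside its range is refused whole. The fingers move at their own pace and stop on an object; "force" is the grip in N (left out, the last holds). Time passes only in rows, so rows that do not move let the fingers close. It gives the time, the measured TCP pose, the force and the opening at its end, in the units of the state.
- ctrl.read_state(): the state, without advancing time (a new reading comes with each control period).
- viewer.camera(name): name is "scene" or "side" or "wrist"; returns the picture (480x640x3 uint8, red, green, blue); there is no depth.
- viewer.camera_info(name): a dict with "intrinsics" (3x3 intrinsics, pixels), "k1" (the pictures are not rectified: a ray, as slopes to the right and down, at radius r is drawn at 1 + k1 r^2 times it, then the intrinsics apply), "rvec" (rotation vector, rad) and "tvec" (3), from world to camera coordinates, as OpenCV has them. Camera axes: x right, y down, z forward; pixel columns grow to the right and rows downward; lengths in mm; the calibration is good to about 2 mm. A picture is of the moment at which its call begins: read the wrist's pose just before it. camera_info takes no time and is no camera call; for the wrist camera it gives the pose at the moment of the call.
- ctrl.finish_job(): hands the job in, once; it reports no verdict.
The state is a dict: "t": time; "joint_positions": joint angles; "qvel": joint speeds; "joint_torque": joint torques, N m; "eef_pos": TCP position; "eef_rot": TCP orientation; "wrist_force": force on the tool from outside, world axes, zero at the start; "torque": the same for the moment, N m; "grip_width": finger opening in mm.
Only numpy, scipy, OpenCV 4.12 (cv2) and the standard library are available. Lean on these libraries where they do the work, as an engineer would, in place of code of your own. Each camera call takes 0.05 s, during which the arm holds its last target.

TASK

Take the steel test pin out of its wooden stand and try it in the holes of the square hole gauge, one after another, until you find one that lets it pass cleanly; leave it there fully home, upright with its collar resting on the gauge. All four holes look alike at the top but the others are too narrow further down, so feel your way gently: never force the pin against the gauge or drop it in, and leave the other things where they are.

Things in the scene. Friction and masses are not known exactly. Their poses are not given: they have to be found in the camera images.
- pin: Steel test pin of about 130 g, upright in the stand at the start. From below: round shank 16 mm in diameter, 52 mm long (foot chamfered to 13 mm), round collar 30 mm across and 5 mm thick, square head 20 x 20 mm, 40 mm tall, to grip; 97 mm in all. Origin: centre of the lower end; z up along the pin; x and y square to the head's flats.
- pin_tip (a point): Centre of the pin's lower end (same point as the pin's origin).
- pin_collar (a point): Centre of the underside of the pin's collar, 52 mm above the lower end on the pin's axis.
- stand: Fixed wooden block 60 x 60 mm, 70 mm tall, with one upright through hole 18 mm wide in its middle in which the pin stands, collar resting on the block's top. Origin: centre of its underside on the bench; z up.
- gauge: Fixed square steel gauge, 130 x 130 mm, 70 mm tall. Origin: centre of its underside, z up. Four equal holes, 17.5 mm wide with 2 mm chamfered mouths, lie 36 mm from its centre along +x, +y, -x, -y in the 16 mm top plate. A hidden sizing ring, 8 mm thick, top face 22 mm under the gauge's top, on springs, passes the pin under one hole only (rarely two).
- hole0 (a point): Centre of the mouth of the hole at the gauge's +x, level with its top surface (70 mm above the bench). If the ring is wide here the pin goes down until its collar rests on the top; if narrow (8 mm slit or part closed) it meets the ring about 22 mm down, which gives about 2 N per mm for 12 mm, then stops hard. Which it is changes from start to start.
- hole1 (a point): Centre of the mouth of the hole at the gauge's +y, level with its top surface (70 mm above the bench). If the ring is wide here the pin goes down until its collar rests on the top; if narrow (8 mm slit or part closed) it meets the ring about 22 mm down, which gives about 2 N per mm for 12 mm, then stops hard. Which it is changes from start to start.
- hole2 (a point): Centre of the mouth of the hole at the gauge's -x, level with its top surface (70 mm above the bench). If the ring is wide here the pin goes down until its collar rests on the top; if narrow (8 mm slit or part closed) it meets the ring about 22 mm down, which gives about 2 N per mm for 12 mm, then stops hard. Which it is changes from start to start.
- hole3 (a point): Centre of the mouth of the hole at the gauge's -y, level with its top surface (70 mm above the bench). If the ring is wide here the pin goes down until its collar rests on the top; if narrow (8 mm slit or part closed) it meets the ring about 22 mm down, which gives about 2 N per mm for 12 mm, then stops hard. Which it is changes from start to start.
- tape: Bystander: yellow tape measure, 74 x 82 x 35 mm, loose on the bench; origin at the centre of its underside.
- castor: Bystander: loose black rubber castor wheel lying flat, 75 mm across, 22 mm thick; origin at the centre of its underside.
- chuck: Bystander: grey drill chuck standing on the bench, 38 x 39 x 44 mm; origin at the centre of its underside.
Not all that is in view belongs to the job. Several things have the shape of the pin; the one meant has the colours described above.

How it is judged:
By the outcome, as a careful person would: the job done as asked, in the order asked, and still so for the second after the job is handed in, with the robot touching nothing.
It also fails if it takes over 64 s, if anything falls off the work surface, if the arm or the gripper's body presses on something with over 40 N, if the wrist force passes 120 N, or if a joint passes its speed limit or range.

## Working session

There is one attempt and no reset: what is moved stays moved. The work goes in short steps, Python scripts to look and compute and a tool call to move; the robot and the scene stay as the last step left them, time stands still between calls to the robot, and variables do not carry over. Pictures are saved under pics/ and viewed, and the job is handed in when it is done.

Besides the shell and the picture viewer there is one more tool, called after "Call:" by a JSON object that holds its "fn" and its "kwargs", one argument or row to a line. servo_tool: Moves the arm, as the interface text tells. Its arguments: {"type":"object","properties":{"plan":{"type":"array"},"force":{"type":"number"}},"required":["plan"]}

```bash
ls; mkdir -p pics
python3 - <<'E'
from plant import ctrl, viewer
import cv2
s=ctrl.read_state();print(s, ctrl.pinch_z)
for n in ["scene","side","wrist"]:
    print(n,viewer.camera_info(n))
for n in ["scene","side","wrist"]:
    cv2.imwrite(f"pics/{n}0.png",viewer.camera(n)[:,:,::-1])
E
```

```text
pics
{'t': 0.0, 'joint_positions': array([ 1.07448082,  0.42672862,  0.07381339,  1.60664281, -0.03411101,
        1.11079746, -0.0670518 ]), 'qvel': array([-0.00020257, -0.00094582, -0.00081886, -0.00179025, -0.00052205,
       -0.00020898,  0.00210591]), 'joint_torque': array([-1.50952005e-04, -9.35841894e+01,  3.66665907e+00, -4.54196942e+01,
       -4.90848161e-02,  2.02661409e-02,  1.18083922e-04]), 'eef_pos': array([ 229.2729795 , -634.37790512,  204.76095059]), 'eef_rot': array([-0.69639362, -0.12247369,  0.69660454, -0.12156578]), 'wrist_force': array([-0.5949615 , -0.33917554, -0.62816001]), 'torque': array([-0.00408034,  0.02226908, -0.04041537]), 'grip_width': 93.92016359545599} 18.8
scene {'intrinsics': array([[440.6275152 ,   0.        , 319.01429632],
       [  0.        , 440.6275152 , 246.02220747],
       [  0.        ,   0.        ,   1.        ]]), 'k1': 0.035947583095656654, 'rvec': array([ 0.95815009, -2.17922754,  1.31191022]), 'tvec': array([373.95007517, 258.93385825, 584.02271517])}
side {'intrinsics': array([[544.26595654,   0.        , 319.45696253],
       [  0.        , 544.26595654, 241.78800351],
       [  0.        ,   0.        ,   1.        ]]), 'k1': -0.13901089412926912, 'rvec': array([ 2.10128996,  0.08571919, -0.02211457]), 'tvec': array([-548.39119391,   27.12573845, 1090.684189  ])}
wrist {'intrinsics': array([[403.0124089 ,   0.        , 319.71269104],
       [  0.        , 403.0124089 , 241.80786436],
       [  0.        ,   0.        ,   1.        ]]), 'k1': -0.07395363443827406, 'rvec': array([-2.39249505,  1.67804178,  0.22092849]), 'tvec': array([-674.43457518,  -28.26931801,  390.50356999])}
```

View pics/scene0.png

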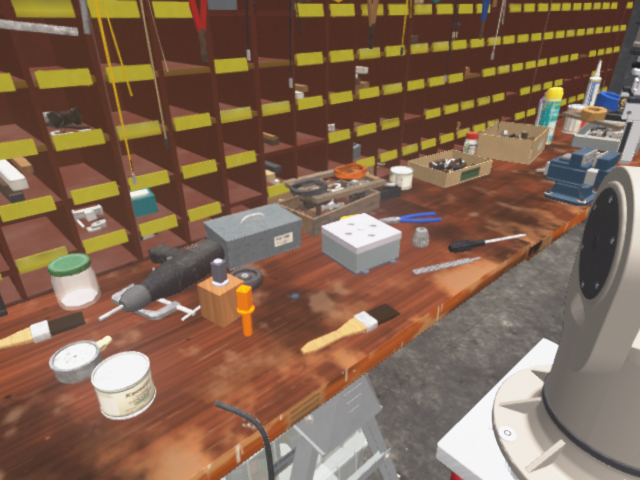

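View pics/side0.png

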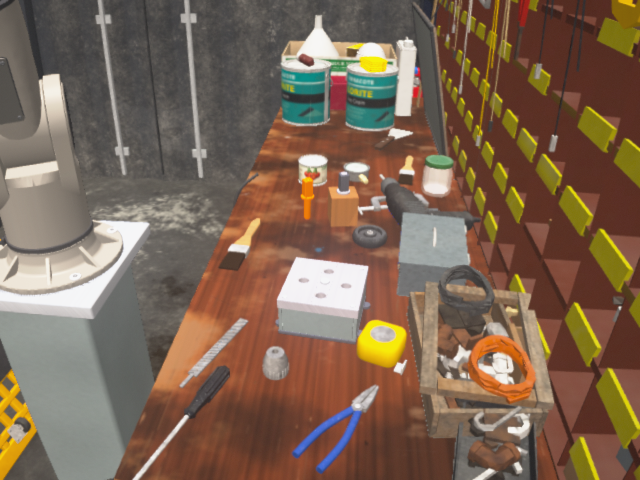

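View pics/wrist0.png

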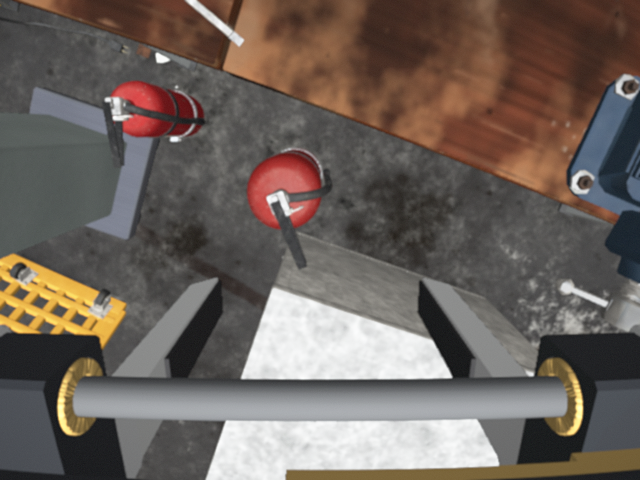

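The stand with its pin is at about (343,205) in the side view, with an orange lookalike at (307,198) in front of it. The gauge is at about (322,300), and the tape, chuck and castor are nearby. I'll enlarge crops for the measurements.

```bash
cat > h.py <<'E'
import numpy as np, cv2
from scipy.spatial.transform import Rotation as R
from plant import ctrl, viewer
def cam(n):
    i=viewer.camera_info(n); return i['intrinsics'],i['k1'],R.from_rotvec(i['rvec']).as_matrix(),np.array(i['tvec'])
def ray(c,u,v):
    K,k1,Rm,t=c
    d=np.array([(u-K[0,2])/K[0,0],(v-K[1,2])/K[1,1]]); s=d.copy()
    for _ in range(30): s=d/(1+k1*(s@s))
    return -Rm.T@t, Rm.T@np.array([s[0],s[1],1.])
def onz(c,u,v,z):
    o,d=ray(c,u,v); return o+d*(z-o[2])/d[2]
def proj(c,p):
    K,k1,Rm,t=c
    q=Rm@np.asarray(p,float)+t; s=q[:2]/q[2]; s=s*(1+k1*(s@s))
    return np.array([K[0,0]*s[0]+K[0,2],K[1,1]*s[1]+K[1,2]])
def tri(l):
    A=np.zeros((3,3));b=np.zeros(3)
    for o,d in l:
        d=d/np.linalg.norm(d);P=np.eye(3)-np.outer(d,d);A+=P;b+=P@o
    p=np.linalg.solve(A,b)
    return p,[np.linalg.norm((np.eye(3)-np.outer(d,d)/(d@d))@(p-o)) for o,d in l]
def crop(src,x0,y0,w,h,f,out):
    im=cv2.imread(src)[y0:y0+h,x0:x0+w]
    cv2.imwrite(out,cv2.resize(im,None,fx=f,fy=f,interpolation=cv2.INTER_CUBIC))
E
python3 - <<'E'
from h import *
crop('pics/side0.png',270,160,130,100,6,'pics/c1.png')
crop('pics/side0.png',260,245,130,100,6,'pics/c2.png')
crop('pics/scene0.png',190,240,100,100,6,'pics/c3.png')
crop('pics/scene0.png',310,200,100,80,7,'pics/c4.png')
for n in ['scene','side']: print(ray(cam(n),320,240))
print(R.from_quat(ctrl.read_state()['eef_rot']).as_matrix())
E
```

```text
(array([-41.73276559, 541.51567822, 502.97821029]), array([ 0.65786717, -0.60087672, -0.45425737]))
(array([ 601.08284446, -885.87568158,  587.35372498]), array([-0.05013192,  0.86193265, -0.50454999]))
[[-4.35788647e-04  3.39802076e-01 -9.40496868e-01]
 [ 9.32573477e-04 -9.40496410e-01 -3.39802343e-01]
 [-9.99999470e-01 -1.02516444e-03  9.29672542e-05]]
```

View pics/c1.png

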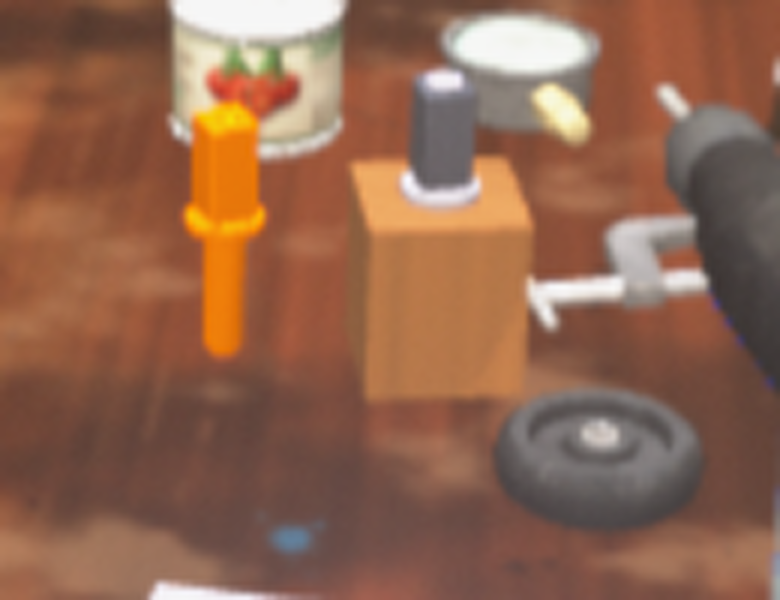

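View pics/c2.png

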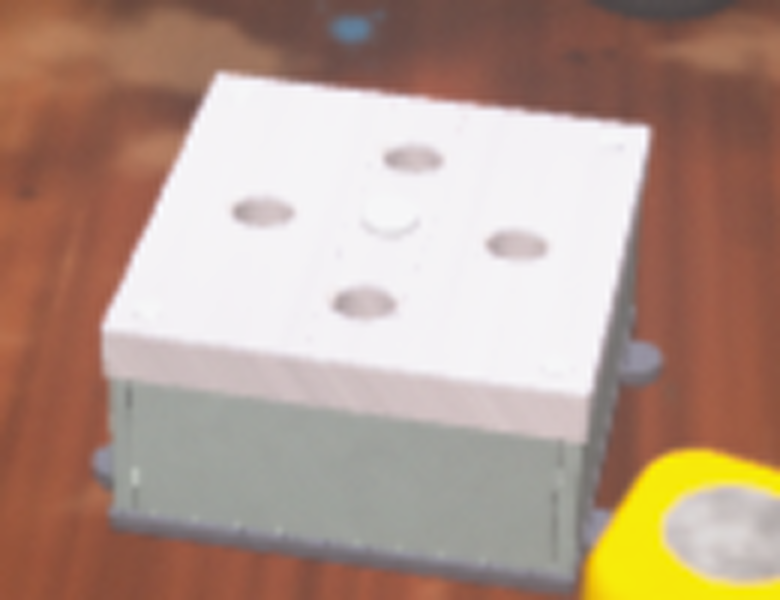

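View pics/c3.png

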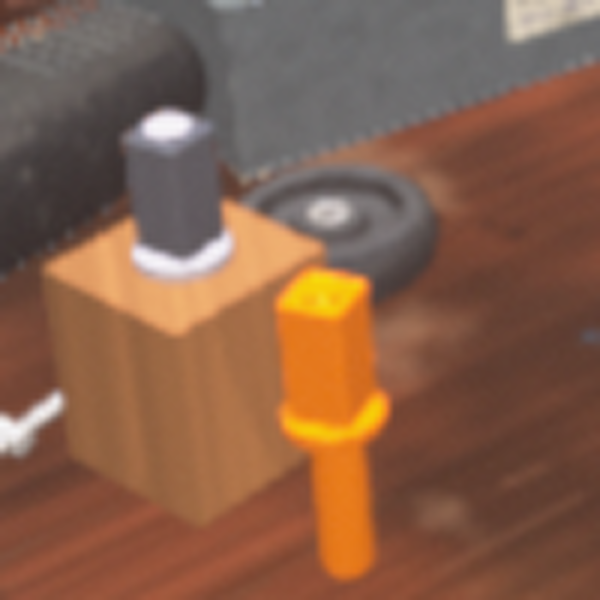

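View pics/c4.png

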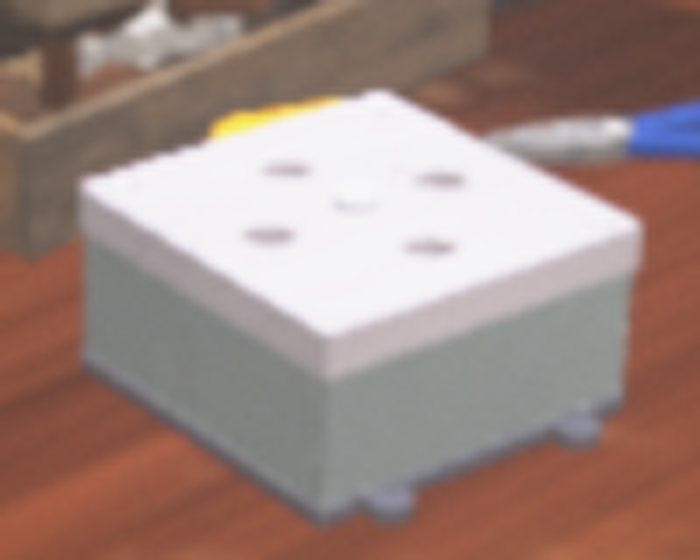

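Side crops: stand top corners (350,162), (505,158), (530,228), (372,232); collar (441,186). Gauge top corners (220,72), (650,127), (592,395), (103,328); holes (413,158), (263,211), (517,245), (365,302). I read the matching points from the scene crops.

Run:
```python
from h import *
S=cam('side');C=cam('scene')
def f(x0,y0,k,p): return x0+(p[0]+.5)/k-.5, y0+(p[1]+.5)/k-.5
def pr(name,cam_,x0,y0,k,pts,z):
    P=np.array([onz(cam_,*f(x0,y0,k,p),z)[:2] for p in pts]);print(name,P.round(1).tolist(),'mean',P.mean(0).round(1));return P
def sq(P):
    print('  sides',[np.linalg.norm(P[i]-P[(i+1)%4]).round(1) for i in range(4)],'yaw',[np.degrees(np.arctan2(*(P[(i+1)%4]-P[i])[::-1])).round(1) for i in range(4)])
sq(pr('stand side',S,270,160,6,[(350,162),(505,158),(530,228),(372,232)],70))
sq(pr('stand scene',C,190,240,6,[(45,270),(180,335),(325,245),(232,195)],70))
pr('collar side',S,270,160,6,[(441,186)],74)
pr('collar scene',C,190,240,6,[(183,250)],74)
pr('head top side',S,270,160,6,[(445,80)],115)
pr('head top scene',C,190,240,6,[(170,127)],115)
sq(pr('gauge side',S,260,245,6,[(220,72),(650,127),(592,395),(103,328)],70))
sq(pr('gauge scene',C,310,200,7,[(82,185),(328,335),(640,225),(380,92)],70))
sq(pr('holes side',S,260,245,6,[(263,211),(413,158),(517,245),(365,302)],70))
sq(pr('holes scene',C,310,200,7,[(270,236),(430,247),(441,179),(288,170)],70))
pr('lookalike side',S,270,160,6,[(225,345)],0)
pr('lookalike scene',C,190,240,6,[(348,565)],0)
```

```text
stand side [[550.8, 239.4], [609.3, 249.8], [619.3, 189.6], [562.2, 179.8]] mean [585.4 214.6]
  sides [np.float64(59.4), np.float64(61.0), np.float64(57.9), np.float64(60.6)] yaw [np.float64(10.1), np.float64(-80.5), np.float64(-170.3), np.float64(100.8)]
stand scene [[605.6, 251.4], [547.7, 239.9], [560.1, 181.8], [604.9, 186.7]] mean [579.6 214.9]
  sides [np.float64(59.0), np.float64(59.4), np.float64(45.1), np.float64(64.7)] yaw [np.float64(-168.8), np.float64(-78.0), np.float64(6.3), np.float64(89.4)]
collar side [[586.0, 213.3]] mean [586.  213.3]
collar scene [[581.3, 218.1]] mean [581.3 218.1]
head top side [[585.7, 216.9]] mean [585.7 216.9]
head top scene [[583.6, 216.0]] mean [583.6 216. ]
gauge side [[511.5, -65.1], [639.4, -82.5], [623.8, -211.7], [494.3, -195.1]] mean [ 567.2 -138.6]
  sides [np.float64(129.1), np.float64(130.1), np.float64(130.5), np.float64(131.2)] yaw [np.float64(-7.8), np.float64(-96.9), np.float64(172.7), np.float64(82.5)]
gauge scene [[635.7, -81.4], [508.2, -64.0], [492.1, -191.7], [620.8, -209.8]] mean [ 564.2 -136.7]
  sides [np.float64(128.6), np.float64(128.7), np.float64(130.0), np.float64(129.3)] yaw [np.float64(172.2), np.float64(-97.2), np.float64(-8.0), np.float64(83.4)]
holes side [[531.2, -136.5], [571.4, -105.6], [602.4, -146.1], [562.5, -176.7]] mean [ 566.9 -141.2]
  sides [np.float64(50.7), np.float64(51.0), np.float64(50.2), np.float64(50.9)] yaw [np.float64(37.5), np.float64(-52.5), np.float64(-142.5), np.float64(128.0)]
holes scene [[566.9, -99.4], [527.1, -130.7], [558.4, -171.3], [597.7, -139.5]] mean [ 562.5 -135.2]
  sides [np.float64(50.7), np.float64(51.3), np.float64(50.6), np.float64(50.5)] yaw [np.float64(-141.8), np.float64(-52.4), np.float64(39.0), np.float64(127.5)]
lookalike side [[505.8, 218.8]] mean [505.8 218.8]
lookalike scene [[503.9, 218.1]] mean [503.9 218.1]
```

Run:
```python
from h import *
s=ctrl.read_state();T=R.from_quat(s['eef_rot']).as_matrix()
o,d=ray(cam('wrist'),320,240)
print('cam pos tool',T.T@(o-s['eef_pos']),'axis',T.T@d)
print('img right',T.T@cam('wrist')[2][0],'img down',T.T@cam('wrist')[2][1], s['t'])
```

```text
cam pos tool [-178.71653812    0.32438863  -73.13044866] axis [9.67774926e-01 3.67932805e-04 2.51857478e-01]
img right [ 4.98522271e-04  9.99999727e-01 -5.45885988e-04] img down [-2.56193780e-01  6.55385647e-04  9.66625221e-01] 0.15
```

Call:
{"fn": "servo_tool", "kwargs": {
  "plan": [
    [[-30,0,0],[0,0,0],0],
    [[-30,0,0],[0,0,0],0],
    [[0,-22,-30],[0,0,0],0],
    [[0,-22,-30],[0,0,0],0],
    [[0,-22,-30],[0,0,0],0],
    [[0,-22,-30],[0,0,0],0],
    [[0,-22,-30],[0,0,0],0],
    [[0,-22,-30],[0,0,0],0]
  ]
}}

```text
t: 0.82
eef_pos: [354.4, -447.8, 265.4]
eef_rot: [-0.696, -0.122, 0.697, -0.122]
wrist_force: [0.3, -0.7, 0.5]
grip_width: 47.9
```

Call:
{"fn": "servo_tool", "kwargs": {
  "plan": [
    [[0,-22,-30.5],[0,0,0],0],
    [[0,-22,-30.5],[0,0,0],0],
    [[0,-22,-30.5],[0,0,0],0],
    [[0,-22,-30.5],[0,0,0],0],
    [[0,-22,-30.5],[0,0,0],0],
    [[0,-22,-30.5],[0,0,0],0],
    [[0,-22,-30.5],[0,0,0],0],
    [[0,-22,-30.5],[0,0,0],0]
  ]
}}

```text
t: 1.48
eef_pos: [524.1, -199.3, 265.5]
eef_rot: [-0.697, -0.122, 0.697, -0.122]
wrist_force: [0.2, -0.4, -0.6]
grip_width: 47.3
```

Call:
{"fn": "servo_tool", "kwargs": {
  "plan": [
    [[0,-22,-30.5],[0,0,0],0],
    [[0,-22,-30.5],[0,0,0],0],
    [[0,0,0],[0,0,0],0],
    [[0,0,0],[0,0,0],0]
  ]
}}

```text
t: 1.82
eef_pos: [566.7, -136.6, 265.0]
eef_rot: [-0.696, -0.124, 0.696, -0.123]
wrist_force: [-0.2, -0.3, 0.0]
grip_width: 47.3
```

```bash
cat > snap.py <<'E'
from h import *
import sys,pickle
n,out=sys.argv[1],sys.argv[2]
s=ctrl.read_state(); c=cam(n); cv2.imwrite(f"pics/{out}.png",viewer.camera(n)[:,:,::-1])
pickle.dump((s,c),open(f"pics/{out}.pkl","wb"))
print(s['t'],s['eef_pos'].round(2),s['wrist_force'].round(2),s['grip_width'],abs(s['qvel']).max().round(4))
print(R.from_quat(s['eef_rot']).as_matrix().round(4).tolist())
E
python3 snap.py wrist g1
```

```text
1.8167 [ 566.66 -136.62  265.05] [-0.22 -0.28  0.03] 47.27970537327858 0.0452
[[-0.0005, 0.3435, -0.9392], [0.0008, -0.9392, -0.3435], [-1.0, -0.0009, 0.0002]]
```

View pics/g1.png

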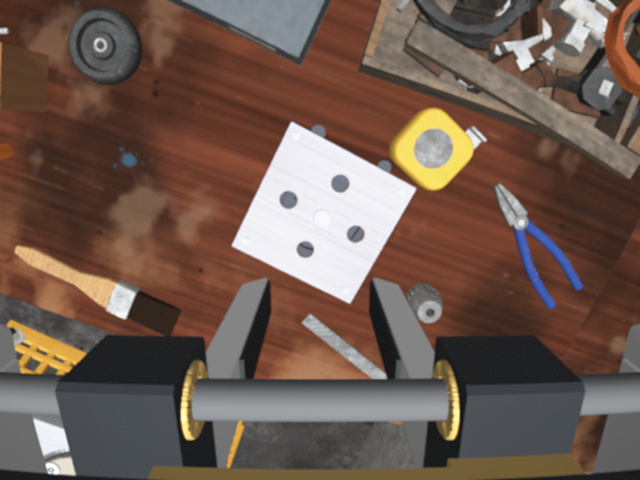

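Run:
```python
from h import *
crop('pics/g1.png',265,160,110,110,7,'pics/g1c.png')
```

```text
(no output)
```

View pics/g1c.png

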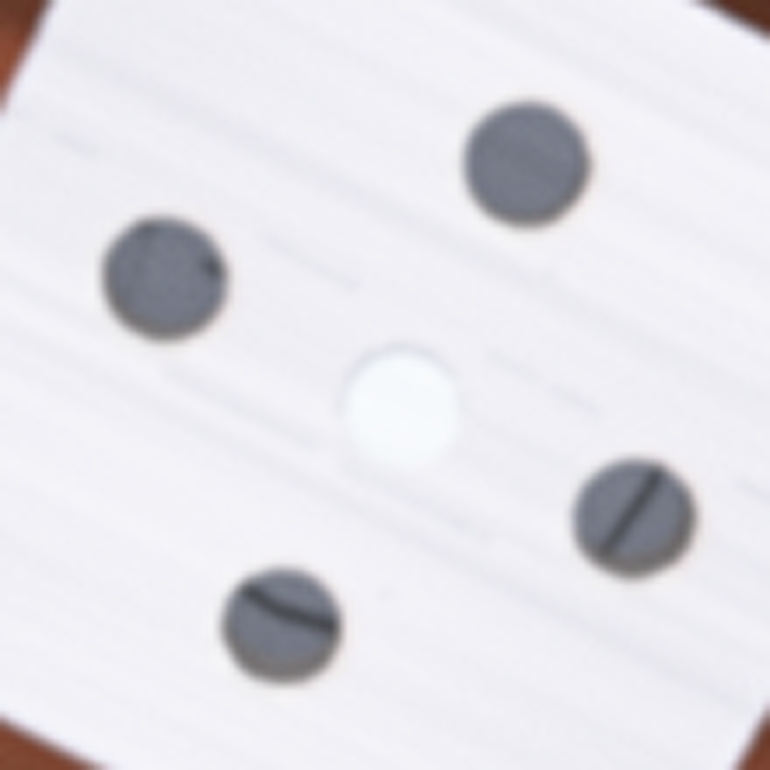

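The wrist crop shows the four holes at (527,164), (165,278), (634,518) and (282,626). The lower two show dark slit-like lines, the left one shows edge marks, and the upper one is plain. The pictures can't settle which one is wide, so I'll find out by feel.

Run:
```python
from h import *
import pickle
s,c=pickle.load(open('pics/g1.pkl','rb'))
P=[]
for p in [(527,164),(165,278),(634,518),(282,626)]:
    P.append(onz(c,265+(p[0]+.5)/7-.5,160+(p[1]+.5)/7-.5,68)[:2])
P=np.array(P);print(P.round(1),P.mean(0))
ctr=P.mean(0)
for p in P: print(np.linalg.norm(p-ctr), np.degrees(np.arctan2(*(p-ctr)[::-1])))
K=[(291,122),(415.5,189),(351,303),(233,245)]
Q=np.array([onz(c,*k,70)[:2] for k in K]);print(Q.round(1),Q.mean(0),[np.linalg.norm(Q[i]-Q[i-1]) for i in range(4)])
# stand rough
print(onz(c,440,300,35))
```

```text
[[ 601.3 -143.8]
 [ 570.3 -103.6]
 [ 561.1 -174.8]
 [ 530.  -134.7]] [ 565.65226648 -139.23669755]
35.92081399693843 -7.345867147011459
35.89860686725197 82.57636228773978
35.870392381980594 -97.32481461305785
35.98273215508603 172.69901035303684
[[ 637.5  -83.2]
 [ 620.7 -211.8]
 [ 493.4 -196.8]
 [ 510.4  -68.1]] [ 565.51636339 -139.96325417] [np.float64(128.04564113391052), np.float64(129.67144709883675), np.float64(128.17985400633913), np.float64(129.8221629778003)]
[ 516.82405478 -295.66577901   35.        ]
```

Call:
{"fn": "servo_tool", "kwargs": {
  "plan": [
    [[0,-36,-15.3],[0,0,0],0],
    [[0,-36,-15.3],[0,0,0],0],
    [[0,-36,-15.3],[0,0,0],0],
    [[0,-36,-15.3],[0,0,0],0],
    [[0,-36,-15.3],[0,0,0],0],
    [[0,-36,-15.3],[0,0,0],0],
    [[0,-36,-15.3],[0,0,0],0],
    [[0,-36,-15.3],[0,0,0],0]
  ]
}}

```text
t: 2.53
eef_pos: [583.2, 173.4, 265.7]
eef_rot: [0.697, 0.121, -0.697, 0.121]
wrist_force: [0.7, -0.9, 0.4]
grip_width: 47.0
```

Call:
{"fn": "servo_tool", "kwargs": {
  "plan": [
    [[0,-36,-15.3],[0,0,0],0],
    [[0,0,0],[-7.1,0,0],0],
    [[0,0,0],[-7.1,0,0],0],
    [[0,0,0],[-7.1,0,0],0],
    [[0,0,0],[-7.1,0,0],0],
    [[0,0,0],[-7.1,0,0],0],
    [[0,0,0],[-7.1,0,0],0],
    [[0,0,0],[-7.1,0,0],0]
  ]
}}

```text
t: 3.2
eef_pos: [585.7, 210.6, 265.4]
eef_rot: [-0.58, -0.404, 0.58, -0.405]
wrist_force: [-0.7, -0.2, 0.2]
grip_width: 46.8
```

Call:
{"fn": "servo_tool", "kwargs": {
  "plan": [
    [[0,0,0],[-7.1,0,0],0],
    [[0,0,0],[-7.1,0,0],0],
    [[0,0,0],[-7.1,0,0],0],
    [[0,0,0],[-7.1,0,0],0],
    [[0,0,0],[0,0,0],0],
    [[0,0,0],[0,0,0],0]
  ]
}}

```text
t: 3.7
eef_pos: [585.6, 211.0, 265.4]
eef_rot: [0.465, 0.532, -0.466, 0.532]
wrist_force: [-0.4, 0.8, 0.4]
grip_width: 46.8
```

```bash
python3 snap.py wrist p1
```

```text
3.7 [585.61 211.02 265.36] [-0.4   0.79  0.44] 46.780831451065865 0.0362
[[-0.0002, 0.9912, 0.1327], [-0.0005, 0.1327, -0.9912], [-1.0, -0.0002, 0.0004]]
```

View pics/p1.png

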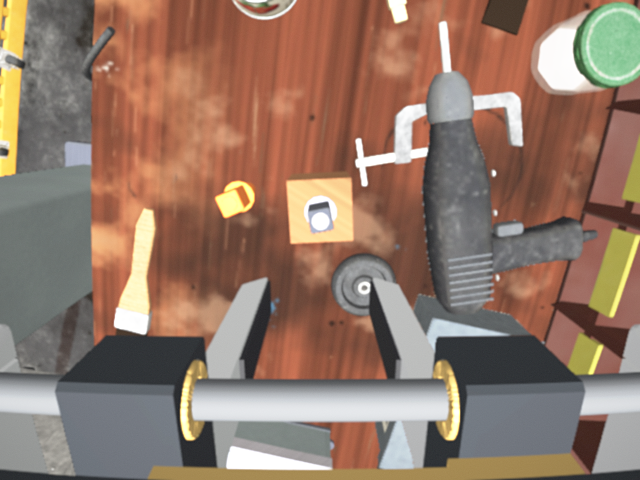

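Run:
```python
from h import *
crop('pics/p1.png',275,165,90,90,8,'pics/p1c.png')
```

```text
(no output)
```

View pics/p1c.png

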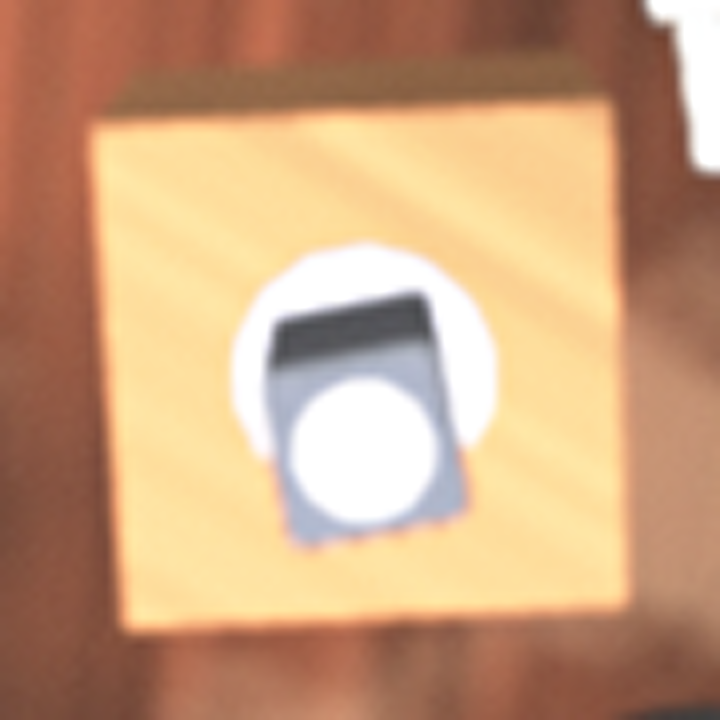

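Run:
```python
from h import *
import pickle
s,c=pickle.load(open('pics/p1.pkl','rb'))
g=lambda p,z: onz(c,275+(p[0]+.5)/8-.5,165+(p[1]+.5)/8-.5,z)[:2]
Q=np.array([g(p,115) for p in [(268,375),(437,340),(470,512),(293,545)]])
print(Q.round(1).tolist(),Q.mean(0)); 
for i in range(4): d=Q[(i+1)%4]-Q[i];print(np.linalg.norm(d).round(1),np.degrees(np.arctan2(d[1],d[0])).round(1))
print('disc',g((365,450),115),'collar',g((365,373),75))
W=np.array([g(p,70) for p in [(92,123),(612,98),(630,610),(122,632)]]);print('stand',W.round(1).tolist(),W.mean(0))
for i in range(4): d=W[(i+1)%4]-W[i];print(np.linalg.norm(d).round(1),np.degrees(np.arctan2(d[1],d[0])).round(1))
```

```text
[[573.2, 222.1], [590.1, 228.1], [596.0, 210.5], [578.1, 204.5]] [584.34821062 216.31179041]
17.9 19.5
18.6 -71.3
18.9 -161.5
18.3 105.5
disc [584.23452001 215.60792365] collar [584.2074741  216.31333755]
stand [[549.1, 240.3], [608.3, 251.1], [619.7, 191.0], [559.6, 180.2]] [584.18683938 215.66623754]
60.1 10.4
61.2 -79.2
61.1 -169.8
61.0 99.9
```

Call:
{"fn": "servo_tool", "kwargs": {
  "plan": [
    [[0,-0.7,-5.1],[-5.2,0,0],0],
    [[20,0,0],[-5.3,0,0],0],
    [[30,0,0],[0,0,0],0],
    [[30,0,0],[0,0,0],0],
    [[30,0,0],[0,0,0],0],
    [[15,0,0],[0,0,0],0],
    [[0,0,0],[0,0,0],0]
  ]
}}

```text
t: 4.33
eef_pos: [582.3, 216.1, 137.0]
eef_rot: [0.413, 0.574, -0.416, 0.572]
wrist_force: [-0.1, -0.3, 0.7]
grip_width: 46.8
```

```bash
python3 snap.py wrist p2
python3 - <<'E'
from h import *
import pickle
s,c=pickle.load(open('pics/p2.pkl','rb'))
crop('pics/p2.png',220,140,200,150,4,'pics/p2c.png')
E
```

```text
4.3333 [582.27 216.1  136.99] [-0.1  -0.31  0.72] 46.80065239654557 0.0574
[[-0.0047, 0.9497, 0.313], [-0.002, 0.313, -0.9497], [-1.0, -0.0051, 0.0005]]
```

View pics/p2c.png

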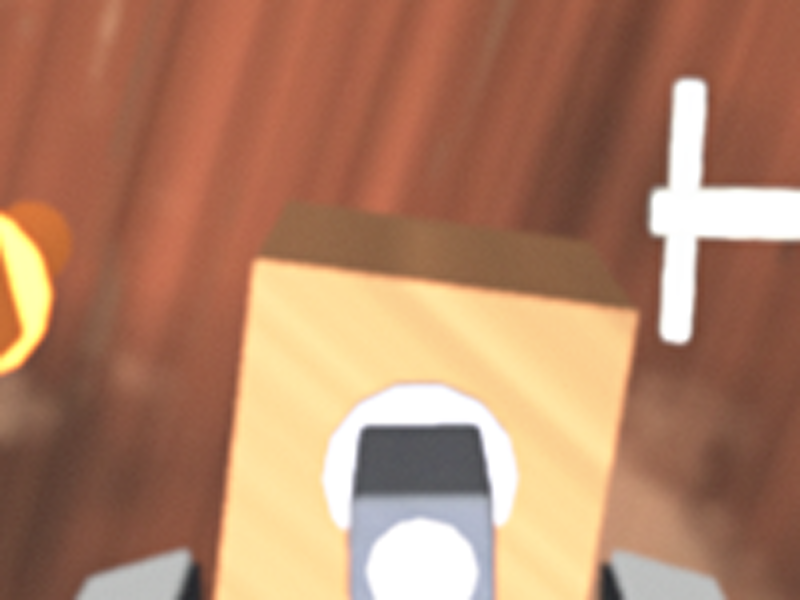

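Call:
{"fn": "servo_tool", "kwargs": {
  "plan": [
    [[0,1.8,0.6],[0,0,0],0],
    [[20,0,0],[0,0,0],0],
    [[0,0,0],[0,0,0],0],
    [[0,0,0],[0,0,0],0]
  ]
}}

```text
t: 4.72
eef_pos: [586.1, 217.5, 121.5]
eef_rot: [0.414, 0.573, -0.414, 0.574]
wrist_force: [-0.0, -0.2, 0.7]
grip_width: 46.5
```

```bash
python3 snap.py wrist p3
```

```text
4.7167 [586.08 217.52 121.45] [-0.03 -0.19  0.74] 46.536428887502545 0.0121
[[0.0003, 0.9488, 0.3158], [0.0, 0.3158, -0.9488], [-1.0, 0.0003, 0.0001]]
```

View pics/p3.png

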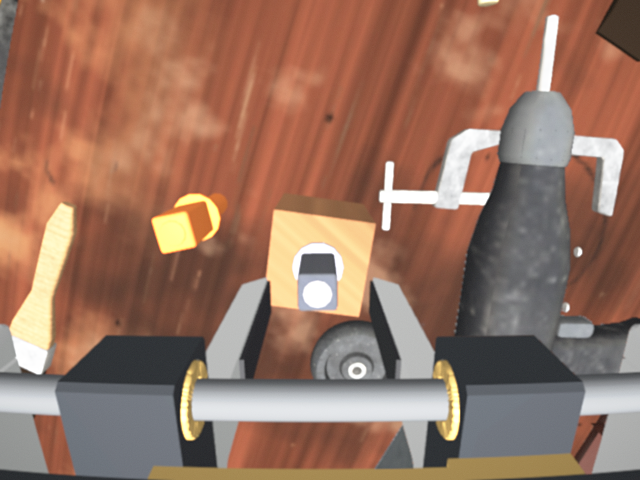

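Run:
```python
from h import *
crop('pics/p3.png',260,190,125,135,6,'pics/p3c.png')
```

```text
(no output)
```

View pics/p3c.png

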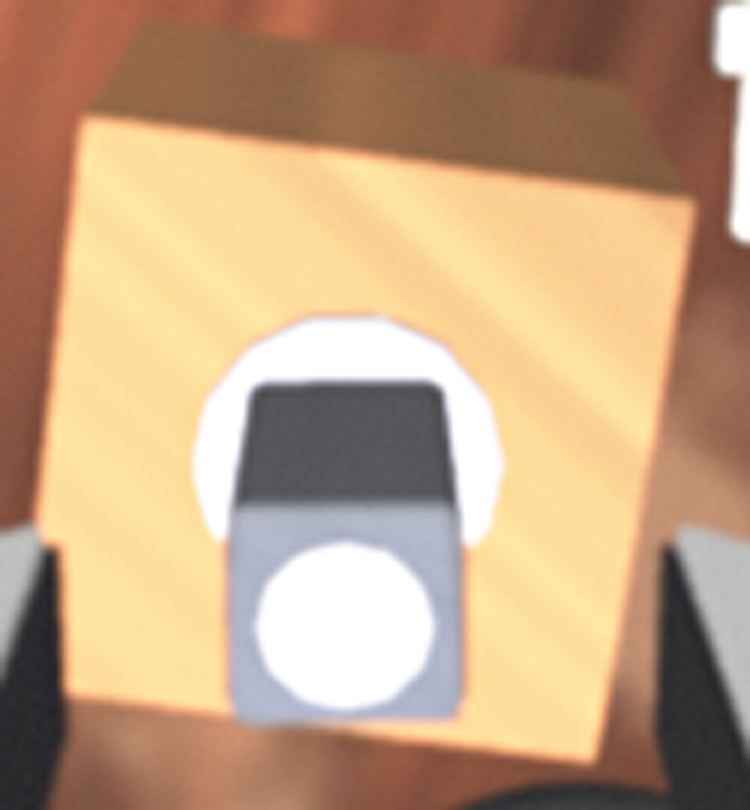

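Run:
```python
from h import *
import pickle
s,c=pickle.load(open('pics/p3.pkl','rb'))
T=R.from_quat(s['eef_rot']).as_matrix()
g=lambda p,z: onz(c,260+(p[0]+.5)/6-.5,190+(p[1]+.5)/6-.5,z)
for n,p,z in [('disc',(346,627),115),('headtop',(347,613),115),('collar',(347,467),75)]:
    q=g(p,z);print(n,q.round(2),'rel tool',(T.T@(q-s['eef_pos'])).round(2))
W=np.array([g(p,70) for p in [(82,118),(695,197),(598,762),(62,695)]]);
print(W.round(1))
# stand right edge line & left edge: use corners TL, TR, BR
print('diag ctr',(W[0]+W[2])/2)
```

```text
disc [584.16 215.27 115.  ] rel tool [ 6.45 -2.53  1.53]
headtop [583.85 216.46 115.  ] rel tool [ 6.45 -2.45  0.3 ]
collar [583.94 215.67  75.  ] rel tool [46.45 -2.64  1.07]
[[549.  239.6  70. ]
 [607.9 251.   70. ]
 [619.4 191.6  70. ]
 [564.4 181.3  70. ]]
diag ctr [584.19210818 215.63211364  70.        ]
```

Call:
{"fn": "servo_tool", "kwargs": {
  "plan": [
    [[0,-1.8,0.9],[0,0,0],0],
    [[15,0,0],[0,0,0],0],
    [[15,0,0],[0,0,0],0],
    [[12.4,0,0],[0,0,0],0],
    [[0,0,0],[0,0,0],0],
    [[0,0,0],[0,0,0],0]
  ]
}}

```text
t: 5.27
eef_pos: [583.7, 216.0, 76.9]
eef_rot: [0.413, 0.574, -0.414, 0.573]
wrist_force: [-0.4, 0.6, 0.6]
grip_width: 47.2
```

```bash
python3 snap.py wrist p4; python3 -c "
from h import *
crop('pics/p4.png',220,220,200,150,4,'pics/p4c.png')"
```

```text
5.2667 [583.67 215.99  76.95] [-0.37  0.61  0.6 ] 47.234834782948674 0.0217
[[-0.0021, 0.9484, 0.317], [-0.0004, 0.317, -0.9484], [-1.0, -0.0021, -0.0003]]
```

View pics/p4c.png

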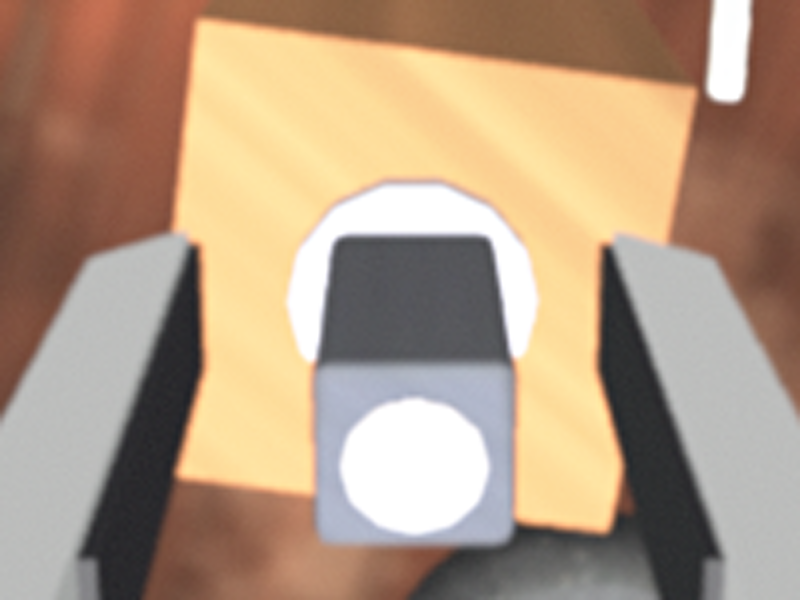

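Call:
{"fn": "servo_tool", "kwargs": {
  "plan": [
    [[-2,0,0],[0,0,0],0],
    [[0,0,0],[0,0,0],0],
    [[0,0,0],[0,0,0],0],
    [[0,0,0],[0,0,0],0]
  ]
}}

```text
t: 5.65
eef_pos: [584.6, 216.2, 80.6]
eef_rot: [0.413, 0.574, -0.413, 0.574]
wrist_force: [-0.4, -0.2, 0.7]
grip_width: 46.8
```

```bash
python3 snap.py wrist p5; python3 -c "
from h import *
crop('pics/p5.png',220,220,200,150,4,'pics/p5c.png')"
```

```text
5.65 [584.62 216.19  80.57] [-0.35 -0.24  0.71] 46.82242147468195 0.0025
[[0.0007, 0.9485, 0.3167], [0.0002, 0.3167, -0.9485], [-1.0, 0.0007, 0.0001]]
```

View pics/p5c.png

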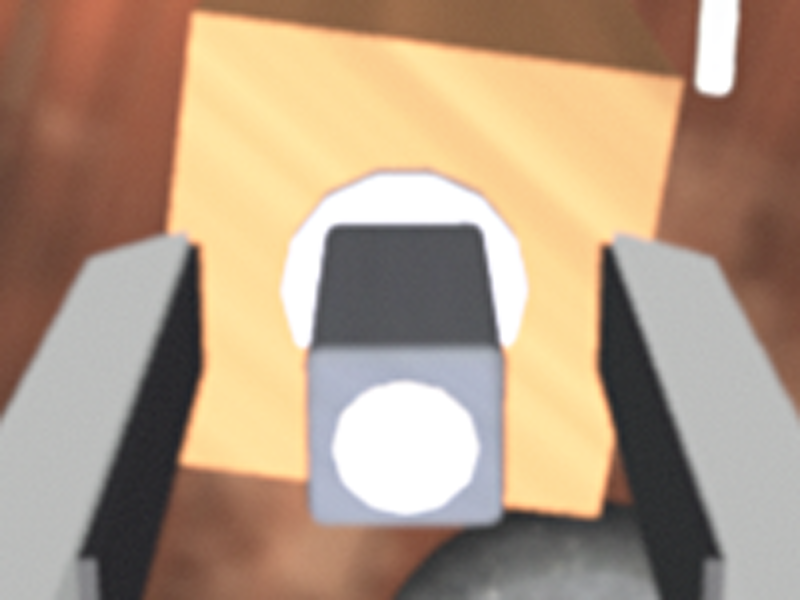

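Call:
{"fn": "servo_tool", "kwargs": {
  "plan": [
    [[0,0,0],[0,0,0],-1],
    [[0,0,0],[0,0,0],-1],
    [[0,0,0],[0,0,0],-1],
    [[0,0,0],[0,0,0],-1],
    [[0,0,0],[0,0,0],-1],
    [[0,0,0],[0,0,0],-1]
  ],
  "force": 25
}}

```text
t: 6.2
eef_pos: [584.5, 216.2, 80.2]
eef_rot: [0.413, 0.574, -0.413, 0.574]
wrist_force: [0.4, -0.9, 0.3]
grip_width: 19.4
```

Call:
{"fn": "servo_tool", "kwargs": {
  "plan": [
    [[-5,0,0],[0,0,0],-1],
    [[-15,0,0],[0,0,0],-1],
    [[-20,0,0],[0,0,0],-1],
    [[-20,0,0],[0,0,0],-1],
    [[-20,0,0],[0,0,0],-1],
    [[0,0,0],[0,0,0],-1],
    [[0,0,0],[0,0,0],-1],
    [[0,0,0],[0,0,0],-1]
  ]
}}

```text
t: 6.87
eef_pos: [584.0, 215.8, 159.6]
eef_rot: [0.413, 0.574, -0.414, 0.574]
wrist_force: [0.1, 0.2, -1.6]
grip_width: 19.8
```

```bash
python3 snap.py wrist p6; python3 snap.py side s6;python3 -c "
from h import *
crop('pics/p6.png',220,220,200,150,4,'pics/p6c.png')
crop('pics/s6.png',290,100,130,100,6,'pics/s6c.png')"
```

```text
6.8667 [584.01 215.8  159.6 ] [ 0.06  0.24 -1.63] 19.77817529935044 0.0154
[[-0.0006, 0.9485, 0.3167], [-0.0004, 0.3167, -0.9485], [-1.0, -0.0007, 0.0002]]
6.9167 [583.85 215.75 159.21] [ 0.54 -0.07 -0.53] 19.510438891917644 0.0083
[[-0.0013, 0.9485, 0.3167], [-0.0006, 0.3167, -0.9485], [-1.0, -0.0014, 0.0001]]
```

View pics/p6c.png

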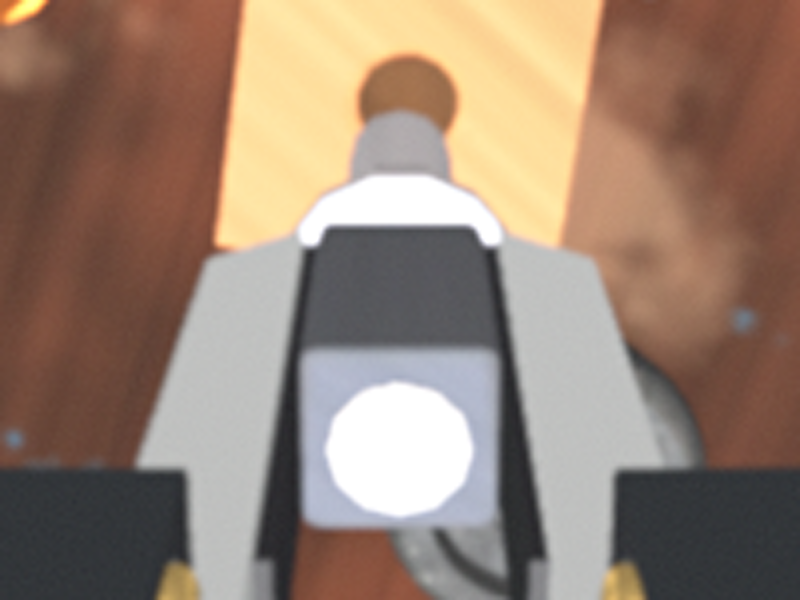

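View pics/s6c.png

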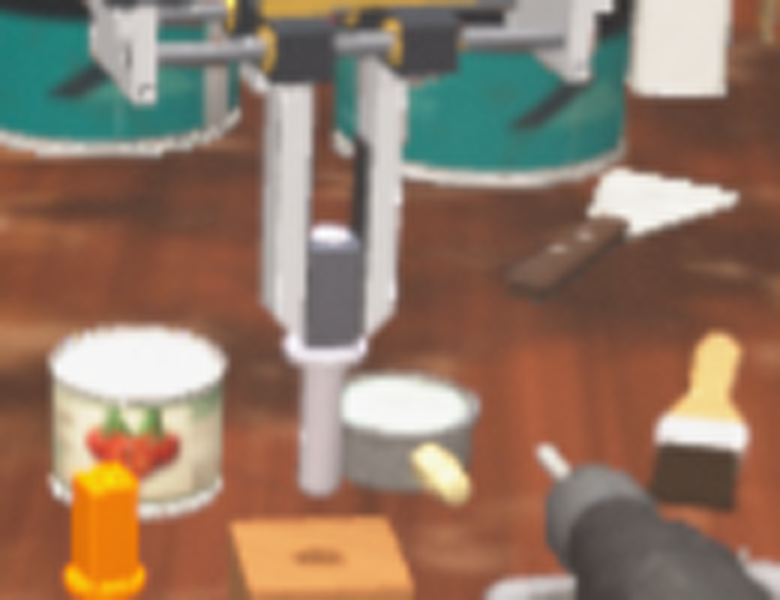

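```bash
cat > tool.py <<'E'
from h import *
import pickle
def load(n): 
    s,c=pickle.load(open(f'pics/{n}.pkl','rb')); return s,c,R.from_quat(s['eef_rot']).as_matrix()
def on_toolx(n,u,v,xt):
    "intersect pixel ray with tool plane x=xt; return tool y,z"
    s,c,T=load(n); o,d=ray(c,u,v); o=T.T@(o-s['eef_pos']); d=T.T@d
    return (o+d*(xt-o[0])/d[0]).round(2)
E
python3 - <<'E'
from tool import *
for n,disc,col in [('p5',(405,447),None),('p6',(400,450),None)]:
    print(n,on_toolx(n,220+(disc[0]+.5)/4-.5,220+(disc[1]+.5)/4-.5,-34.6))
    f=lambda p:(220+(p[0]+.5)/4-.5,220+(p[1]+.5)/4-.5)
print('p5 head top sq',on_toolx('p5',*f((406,435)),-34.6))
print('p6 head top sq',on_toolx('p6',*f((400,436)),-34.6))
# predicted projection of tip circle for y=0,z=0 : foot edge farthest (-z 6.5)
s,c,T=load('p6')
for y,z,x in [(0,-8,60),(0,0,62),(0,-15,10.4),(-8,0,58),(8,0,58)]:
    p=proj(c,s['eef_pos']+T@np.array([x,y,z])); print((x,y,z),((p-220+.5)*4-.5).round(1))
E
```

```text
p5 [-34.6   -0.88   0.57]
p6 [-34.6   -1.37   0.92]
p5 head top sq [-34.6   -0.78  -0.74]
p6 head top sq [-34.6   -1.37  -0.6 ]
(60, 0, -8) [408.5 106.8]
(62, 0, 0) [408.3 152.7]
(10.4, 0, -15) [410.9 159.8]
(58, -8, 0) [356.4 160.4]
(58, 8, 0) [460.5 160.4]
```

Call:
{"fn": "servo_tool", "kwargs": {
  "plan": [
    [[-30,0,0],[0,0,0],-1],
    [[-20,-9.7,25],[0,0,0],-1],
    [[0,-9.7,34.7],[0,0,0],-1],
    [[0,-9.7,34.7],[0,0,0],-1],
    [[0,-9.7,34.7],[0,0,0],-1],
    [[0,-9.7,34.7],[0,0,0],-1],
    [[0,-9.7,34.7],[0,0,0],-1],
    [[0,-9.7,34.7],[0,0,0],-1]
  ]
}}

```text
t: 7.63
eef_pos: [593.2, -28.4, 209.3]
eef_rot: [0.413, 0.574, -0.413, 0.573]
wrist_force: [0.5, 0.6, -1.5]
grip_width: 19.9
```

Call:
{"fn": "servo_tool", "kwargs": {
  "plan": [
    [[0,-9.7,34.7],[0,0,0],-1],
    [[0,-9.7,34.7],[0,0,0],-1],
    [[0,-9.7,34.7],[0,0,0],-1],
    [[20,0,9],[0,0,0],-1],
    [[25,0,0],[0,0,0],-1],
    [[10,0,0],[0,0,0],-1],
    [[0,0,0],[0,0,0],-1],
    [[0,0,0],[0,0,0],-1]
  ]
}}

```text
t: 8.3
eef_pos: [601.9, -142.1, 154.9]
eef_rot: [0.413, 0.575, -0.413, 0.573]
wrist_force: [0.4, 1.3, -1.9]
grip_width: 19.9
```

Call:
{"fn": "servo_tool", "kwargs": {
  "plan": [
    [[0,0,0],[0,0,0],-1],
    [[0,0,0],[0,0,0],-1],
    [[0,0,0],[0,0,0],-1]
  ]
}}

```text
t: 8.55
eef_pos: [602.6, -142.7, 156.2]
eef_rot: [0.413, 0.573, -0.413, 0.574]
wrist_force: [-0.6, 0.3, -1.8]
grip_width: 20.0
```

```bash
python3 snap.py wrist h1; python3 snap.py side sh1;python3 snap.py scene ch1;python3 -c "
from h import *
crop('pics/h1.png',220,120,200,150,4,'pics/h1c.png')
crop('pics/sh1.png',260,225,130,100,6,'pics/sh1c.png')
crop('pics/ch1.png',310,180,100,80,7,'pics/ch1c.png')"
```

```text
8.55 [ 602.59 -142.75  156.17] [-0.58  0.32 -1.77] 19.974026522317985 0.0036
[[0.0014, 0.9484, 0.3172], [-0.0004, 0.3172, -0.9484], [-1.0, 0.0012, 0.0008]]
8.6 [ 602.53 -142.86  156.04] [-0.66 -0.58 -1.88] 20.27524628234596 0.0046
[[0.0013, 0.9484, 0.3171], [-0.0004, 0.3171, -0.9484], [-1.0, 0.0011, 0.0008]]
8.65 [ 602.4  -142.94  155.83] [-0.1  -0.53 -1.08] 20.065245531648205 0.0039
[[0.001, 0.9484, 0.317], [-0.0004, 0.317, -0.9484], [-1.0, 0.0008, 0.0007]]
```

View pics/h1c.png

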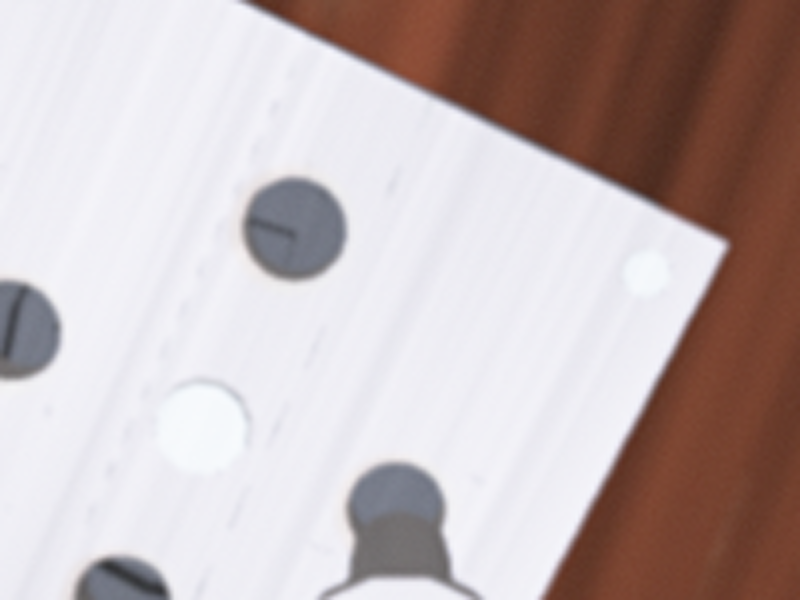

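View pics/sh1c.png

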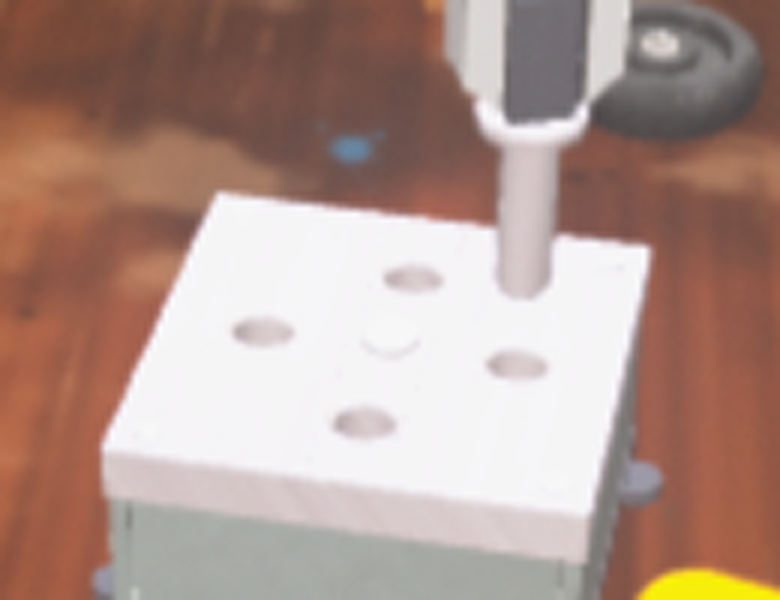

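View pics/ch1c.png

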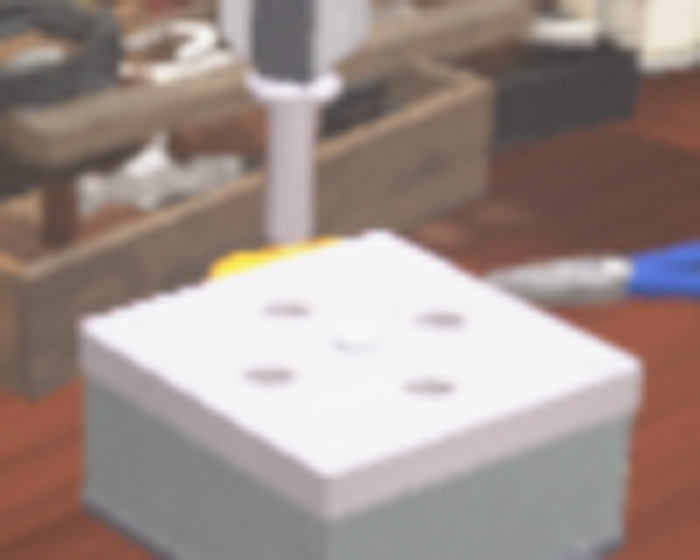

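Run:
```python
from tool import *
S=cam('side');C=cam('scene')
f=lambda x0,y0,k,p:(x0+(p[0]+.5)/k-.5,y0+(p[1]+.5)/k-.5)
tip,e=tri([ray(S,*f(260,225,6,(523,288))),ray(C,*f(310,180,7,(289,236)))])
hol,e2=tri([ray(S,*f(260,225,6,(517,365))),ray(C,*f(310,180,7,(287.5,310)))])
print(tip,e,hol,e2,'delta hole-tip',hol-tip)
s,c,T=load('sh1')
print('tool delta',T.T@(hol-tip))
# each camera individually on planes
for n,cc,a,b in [('side',S,f(260,225,6,(523,288)),f(260,225,6,(517,365))),('scene',C,f(310,180,7,(289,236)),f(310,180,7,(287.5,310)))]:
    print(n,(onz(cc,*b,69)-onz(cc,*a,94)).round(2))
# wrist: hole centre vs predicted
s,c,T=load('h1')
w=lambda p:(220+(p[0]+.5)/4-.5,120+(p[1]+.5)/4-.5)
print('hole rel tool (raw)',T.T@(onz(c,*w((396,512)),68)-s['eef_pos']))
for y,z,x in [(-8,0,40),(8,0,40)]:
    p=proj(c,s['eef_pos']+T@np.array([x,y,z])); print((x,y,z),((p-[220,120]+.5)*4-.5).round(1))
```

```text
[ 602.75350648 -143.95892246   93.9420228 ] [np.float64(0.2149379426183955), np.float64(0.21493794261836555)] [ 602.04121425 -143.29509147   67.63847059] [np.float64(0.5019147960355436), np.float64(0.5019147960354801)] delta hole-tip [ -0.71229223   0.66383099 -26.30355221]
tool delta [26.30235569 -0.49367223 -0.87593589]
side [ -0.49  -0.88 -25.  ]
scene [ -3.06   2.82 -25.  ]
hole rel tool (raw) [88.17125378 -1.93885741  0.73976537]
(40, -8, 0) [353.1 598.1]
(40, 8, 0) [464.9 598.2]
```

Call:
{"fn": "servo_tool", "kwargs": {
  "plan": [
    [[10,-0.7,-0.3],[0,0,0],-1],
    [[10,0,0],[0,0,0],-1],
    [[0,0,0],[0,0,0],-1],
    [[0,0,0],[0,0,0],-1],
    [[0,0,0],[0,0,0],-1]
  ]
}}

```text
t: 9.12
eef_pos: [601.2, -142.9, 134.8]
eef_rot: [0.413, 0.574, -0.413, 0.574]
wrist_force: [0.5, 0.3, -1.7]
grip_width: 19.9
```

```bash
python3 snap.py wrist h2; python3 snap.py side sh2;python3 -c "
from h import *
crop('pics/h2.png',270,210,100,75,8,'pics/h2c.png')
crop('pics/sh2.png',310,245,65,50,12,'pics/sh2c.png')"
```

```text
9.1167 [ 601.24 -142.93  134.83] [ 0.5   0.32 -1.75] 19.874352666990493 0.0086
[[-0.0005, 0.9485, 0.3169], [0.0003, 0.3169, -0.9485], [-1.0, -0.0004, -0.0004]]
9.1667 [ 601.38 -142.93  135.11] [-0.55  0.21 -0.17] 20.155184498876093 0.0064
[[-0.0001, 0.9485, 0.3168], [0.0002, 0.3168, -0.9485], [-1.0, 0.0, -0.0002]]
```

View pics/h2c.png

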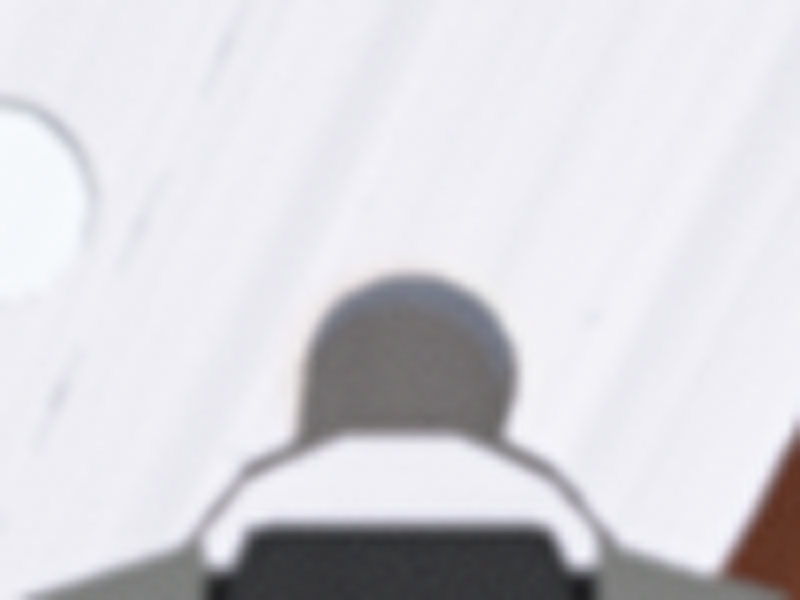

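View pics/sh2c.png

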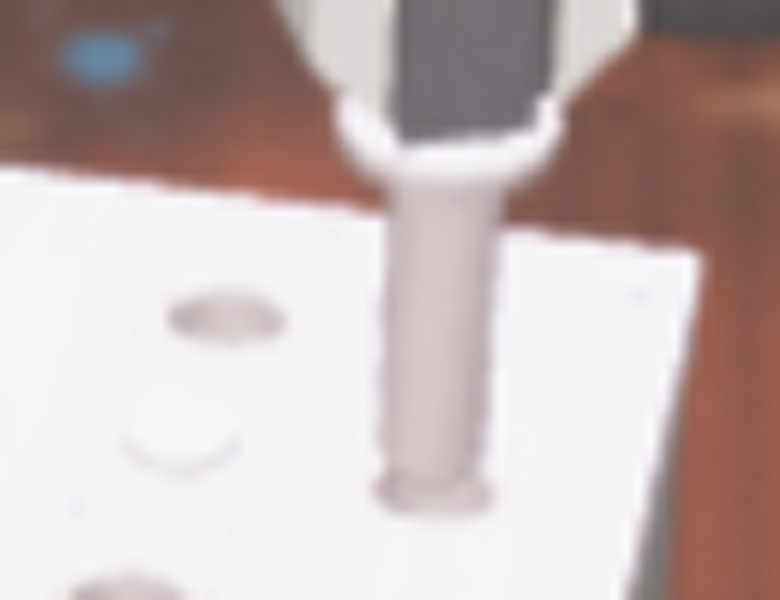

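Run:
```python
from tool import *
s,c,T=load('h2')
th=np.linspace(0,2*np.pi,721)
def ext(x,r,y0=0,z0=0):
    P=np.array([proj(c,s['eef_pos']+T@np.array([x,y0+r*np.cos(a),z0+r*np.sin(a)])) for a in th]);P=(P-[270,210]+.5)*8-.5
    return 'left %.0f right %.0f top %.0f'%(P[:,0].min(),P[:,0].max(),P[:,1].min())
print('foot6.5',ext(62,6.5));print('foot8',ext(60.5,8));print('hole',ext(s['eef_pos'][2]-68,8.75))
```

```text
foot6.5 left 334 right 500 top 306
foot8 left 314 right 520 top 293
hole left 307 right 527 top 262
```

Call:
{"fn": "servo_tool", "kwargs": {
  "plan": [
    [[2,0.4,0.2],[0,0,0],-1],
    [[2,0,0],[0,0,0],-1],
    [[2,0,0],[0,0,0],-1],
    [[2,0,0],[0,0,0],-1],
    [[0,0,0],[0,0,0],-1]
  ]
}}

```text
t: 9.63
eef_pos: [601.5, -143.1, 126.6]
eef_rot: [0.413, 0.574, -0.413, 0.574]
wrist_force: [0.8, -0.2, -1.3]
grip_width: 19.9
```

Call:
{"fn": "servo_tool", "kwargs": {
  "plan": [
    [[2,0,0],[0,0,0],-1],
    [[2,0,0],[0,0,0],-1],
    [[2,0,0],[0,0,0],-1],
    [[2,0,0],[0,0,0],-1],
    [[2,0,0],[0,0,0],-1],
    [[0,0,0],[0,0,0],-1]
  ]
}}

```text
t: 10.13
eef_pos: [601.5, -143.1, 116.6]
eef_rot: [0.413, 0.574, -0.413, 0.574]
wrist_force: [0.0, -0.4, -0.9]
grip_width: 19.7
```

Call:
{"fn": "servo_tool", "kwargs": {
  "plan": [
    [[2,0,0],[0,0,0],-1],
    [[2,0,0],[0,0,0],-1],
    [[2,0,0],[0,0,0],-1],
    [[1,0,0],[0,0,0],-1],
    [[0,0,0],[0,0,0],-1]
  ]
}}

```text
t: 10.55
eef_pos: [601.6, -143.1, 109.8]
eef_rot: [0.413, 0.574, -0.413, 0.574]
wrist_force: [-0.0, -0.6, -1.7]
grip_width: 19.8
```

Call:
{"fn": "servo_tool", "kwargs": {
  "plan": [
    [[1,0,0],[0,0,0],-1],
    [[1,0,0],[0,0,0],-1],
    [[1,0,0],[0,0,0],-1],
    [[0,0,0],[0,0,0],-1]
  ]
}}

```text
t: 10.88
eef_pos: [601.6, -143.1, 106.9]
eef_rot: [0.413, 0.574, -0.413, 0.574]
wrist_force: [-0.2, 0.8, -1.0]
grip_width: 20.0
```

Call:
{"fn": "servo_tool", "kwargs": {
  "plan": [
    [[1,0,0],[0,0,0],-1],
    [[1,0,0],[0,0,0],-1],
    [[1,0,0],[0,0,0],-1],
    [[0,0,0],[0,0,0],-1],
    [[0,0,0],[0,0,0],-1]
  ]
}}

```text
t: 11.3
eef_pos: [601.7, -143.0, 104.0]
eef_rot: [0.413, 0.574, -0.413, 0.574]
wrist_force: [-0.6, -0.5, -1.3]
grip_width: 20.0
```

Call:
{"fn": "servo_tool", "kwargs": {
  "plan": [
    [[1.5,0,0],[0,0,0],-1],
    [[1.5,0,0],[0,0,0],-1],
    [[1.5,0,0],[0,0,0],-1],
    [[1.5,0,0],[0,0,0],-1],
    [[0,0,0],[0,0,0],-1]
  ]
}}

```text
t: 11.72
eef_pos: [601.6, -143.0, 97.7]
eef_rot: [0.413, 0.574, -0.413, 0.574]
wrist_force: [-0.2, 0.3, -1.7]
grip_width: 19.7
```

Call:
{"fn": "servo_tool", "kwargs": {
  "plan": [
    [[1.5,0,0],[0,0,0],-1],
    [[1.5,0,0],[0,0,0],-1],
    [[1.5,0,0],[0,0,0],-1],
    [[1.5,0,0],[0,0,0],-1],
    [[0,0,0],[0,0,0],-1]
  ]
}}

```text
t: 12.13
eef_pos: [601.6, -143.0, 91.7]
eef_rot: [0.413, 0.574, -0.413, 0.574]
wrist_force: [-0.0, 1.1, -1.2]
grip_width: 19.8
```

Call:
{"fn": "servo_tool", "kwargs": {
  "plan": [
    [[2,0,0],[0,0,0],-1],
    [[2,0,0],[0,0,0],-1],
    [[2,0,0],[0,0,0],-1],
    [[2,0,0],[0,0,0],-1],
    [[1,0,0],[0,0,0],-1],
    [[0,0,0],[0,0,0],-1],
    [[0,0,0],[0,0,0],-1]
  ]
}}

```text
t: 12.72
eef_pos: [601.7, -143.0, 83.0]
eef_rot: [0.413, 0.574, -0.413, 0.574]
wrist_force: [-0.1, -0.4, -0.7]
grip_width: 19.4
```

```bash
python3 snap.py side sh3;python3 -c "
from h import *
crop('pics/sh3.png',310,245,65,50,12,'pics/sh3c.png')"
```

```text
12.7167 [ 601.73 -143.05   83.04] [-0.09 -0.38 -0.73] 19.38647484139505 0.003
[[-0.0001, 0.9485, 0.3168], [0.0001, 0.3168, -0.9485], [-1.0, -0.0001, -0.0001]]
```

View pics/sh3c.png

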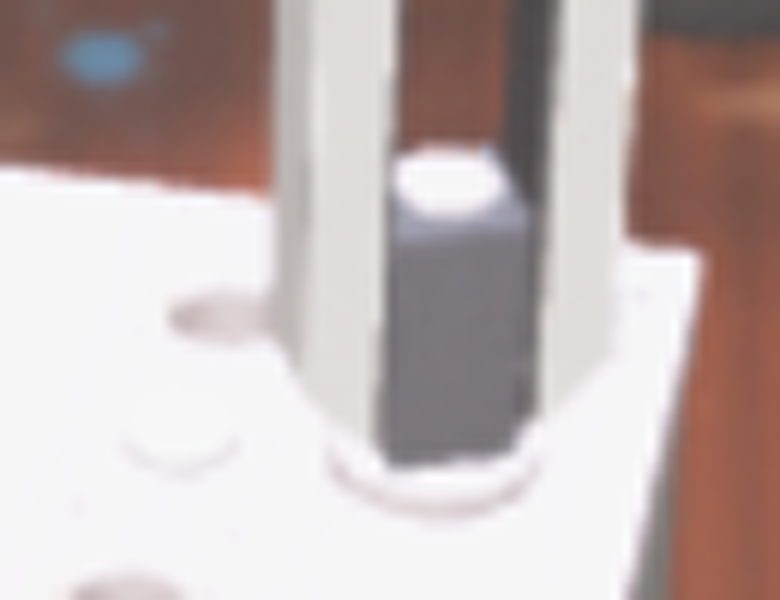

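The pin has passed the ring with no reaction force and the collar is within a few mm of the gauge top. I'll lower it in half-millimetre steps.

Call:
{"fn": "servo_tool", "kwargs": {
  "plan": [
    [[0.5,0,0],[0,0,0],-1],
    [[0.5,0,0],[0,0,0],-1],
    [[0.5,0,0],[0,0,0],-1],
    [[0.4,0,0],[0,0,0],-1],
    [[0,0,0],[0,0,0],-1]
  ]
}}

```text
t: 13.18
eef_pos: [601.7, -143.0, 81.1]
eef_rot: [0.413, 0.574, -0.413, 0.574]
wrist_force: [-0.1, 0.4, -0.9]
grip_width: 19.9
```

Call:
{"fn": "servo_tool", "kwargs": {
  "plan": [
    [[0.3,0,0],[0,0,0],-1],
    [[0.3,0,0],[0,0,0],-1],
    [[0,0,0],[0,0,0],-1]
  ]
}}

```text
t: 13.43
eef_pos: [601.7, -143.0, 80.5]
eef_rot: [0.413, 0.574, -0.413, 0.574]
wrist_force: [0.6, 0.3, -1.5]
grip_width: 19.9
```

Call:
{"fn": "servo_tool", "kwargs": {
  "plan": [
    [[0.3,0,0],[0,0,0],-1],
    [[0,0,0],[0,0,0],-1],
    [[0,0,0],[0,0,0],-1]
  ]
}}

```text
t: 13.68
eef_pos: [601.8, -143.0, 80.3]
eef_rot: [0.413, 0.574, -0.413, 0.574]
wrist_force: [-0.5, 0.5, -2.4]
grip_width: 19.8
```

Call:
{"fn": "servo_tool", "kwargs": {
  "plan": [
    [[0.3,0,0],[0,0,0],-1],
    [[0,0,0],[0,0,0],-1],
    [[0,0,0],[0,0,0],-1]
  ]
}}

```text
t: 13.93
eef_pos: [601.8, -143.1, 80.1]
eef_rot: [0.413, 0.574, -0.413, 0.574]
wrist_force: [-1.1, -0.2, 1.3]
grip_width: 20.0
```

Call:
{"fn": "servo_tool", "kwargs": {
  "plan": [
    [[0.3,0,0],[0,0,0],-1],
    [[0,0,0],[0,0,0],-1],
    [[0,0,0],[0,0,0],-1]
  ]
}}

```text
t: 14.18
eef_pos: [601.8, -143.1, 80.1]
eef_rot: [0.413, 0.574, -0.413, 0.574]
wrist_force: [-2.7, 0.1, 6.9]
grip_width: 20.0
```

```bash
python3 snap.py side sh4;python3 -c "
from h import *
crop('pics/sh4.png',310,245,65,50,12,'pics/sh4c.png')"
```

```text
14.1833 [ 601.81 -143.06   80.1 ] [-2.67  0.11  6.85] 20.031961105083848 0.0029
[[0.0001, 0.9485, 0.3168], [-0.0002, 0.3168, -0.9485], [-1.0, 0.0001, 0.0002]]
```

View pics/sh4c.png

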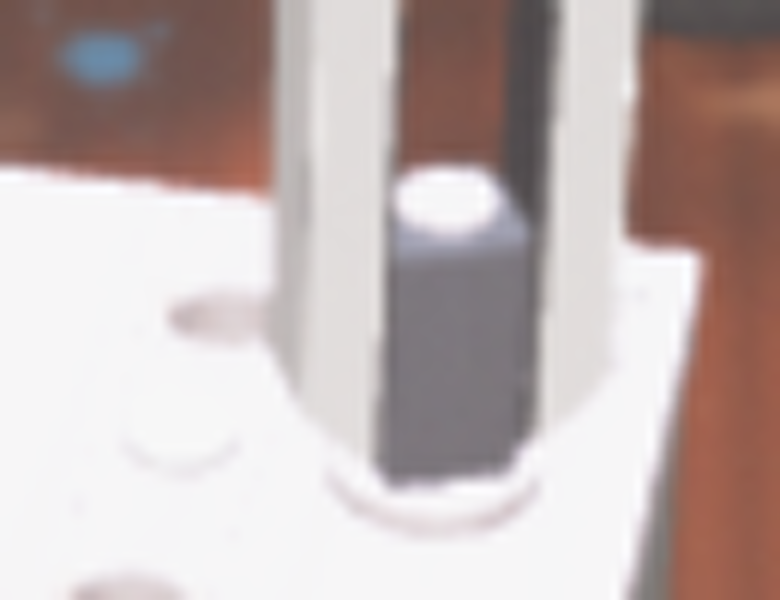

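The collar touches at exactly the expected height, with about 7 N. I'll relieve that, then release.

Call:
{"fn": "servo_tool", "kwargs": {
  "plan": [
    [[-0.4,0,0],[0,0,0],-1],
    [[0,0,0],[0,0,0],-1],
    [[0,0,0],[0,0,0],-0.4],
    [[0,0,0],[0,0,0],-0.2],
    [[0,0,0],[0,0,0],0],
    [[0,0,0],[0,0,0],0],
    [[0,0,0],[0,0,0],0],
    [[0,0,0],[0,0,0],0]
  ]
}}

```text
t: 14.9
eef_pos: [601.8, -143.1, 80.1]
eef_rot: [0.413, 0.574, -0.413, 0.574]
wrist_force: [0.3, 0.2, 0.7]
grip_width: 46.5
```

```bash
python3 snap.py wrist h5;python3 -c "
from h import *
crop('pics/h5.png',220,220,200,150,4,'pics/h5c.png')"
```

```text
14.9 [ 601.78 -143.07   80.1 ] [0.26 0.2  0.71] 46.540543587343834 0.0014
[[0.0, 0.9485, 0.3168], [0.0, 0.3168, -0.9485], [-1.0, 0.0, -0.0]]
```

View pics/h5c.png

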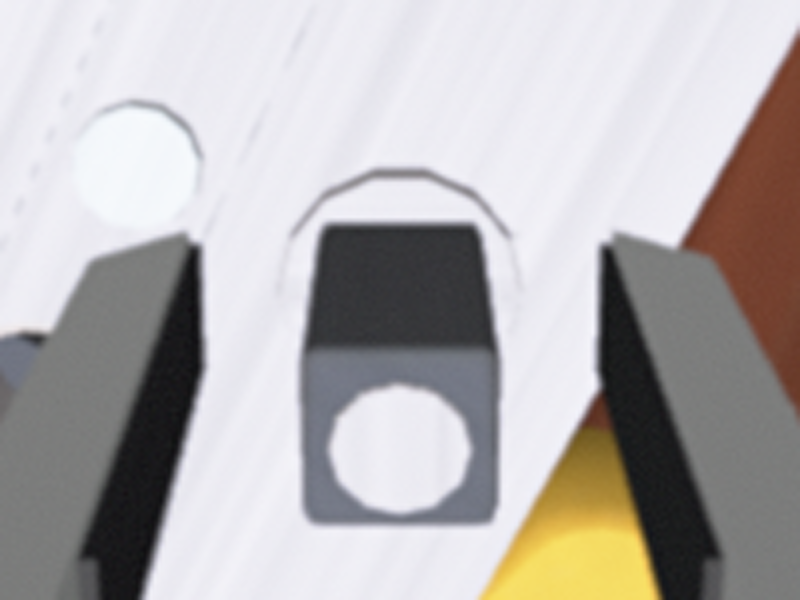

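The pin is released and centred between the open fingers. I'll retreat straight up.

Call:
{"fn": "servo_tool", "kwargs": {
  "plan": [
    [[-10,0,0],[0,0,0],0],
    [[-25,0,0],[0,0,0],0],
    [[-30,0,0],[0,0,0],0],
    [[-30,0,0],[0,0,0],0],
    [[-30,0,0],[0,0,0],0],
    [[-30,0,0],[0,0,0],0],
    [[0,0,0],[0,0,0],0],
    [[0,0,0],[0,0,0],0]
  ]
}}

```text
t: 15.62
eef_pos: [602.6, -143.1, 237.5]
eef_rot: [0.414, 0.573, -0.413, 0.575]
wrist_force: [0.0, 0.8, -1.8]
grip_width: 47.3
```

```bash
python3 snap.py side sh6;python3 snap.py scene ch6;python3 -c "
from h import *
a=cv2.imread('pics/sh6.png')[210:350,260:400];b=cv2.imread('pics/ch6.png')[170:310,290:430]
cv2.imwrite('pics/f6.png',cv2.resize(np.hstack([a,b]),None,fx=2.85,fy=2.85,interpolation=cv2.INTER_CUBIC))
p=np.array([601.8,-143.1])
S=cam('side');C=cam('scene')
for n,c,o in (('side',S,(260,210)),('scene',C,(290,170))):
  print(n,[((proj(c,[601.8,-143.1,z])-o)*2.85+([0,0] if n=='side' else [399,0])).round(0).tolist() for z in (70,75,115)])
"
```

```text
15.6167 [ 602.59 -143.14  237.54] [ 0.04  0.8  -1.78] 47.26060909069617 0.0445
[[0.0034, 0.9485, 0.3166], [-0.0011, 0.3166, -0.9486], [-1.0, 0.0029, 0.0021]]
15.6667 [ 601.8  -143.13  235.86] [ 0.26  0.17 -0.4 ] 47.216765788033214 0.0256
[[0.0011, 0.9485, 0.3167], [-0.0005, 0.3167, -0.9485], [-1.0, 0.0009, 0.0008]]
side [[243.0, 212.0], [244.0, 205.0], [247.0, 147.0]]
scene [[571.0, 151.0], [572.0, 145.0], [573.0, 100.0]]
```

View pics/f6.png

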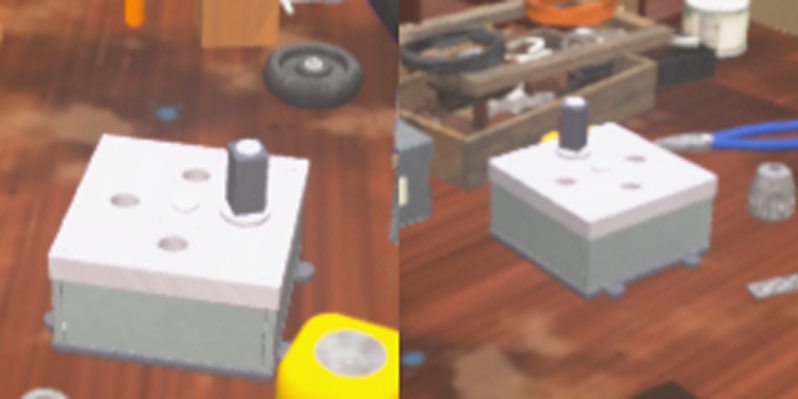

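View pics/sh6.png

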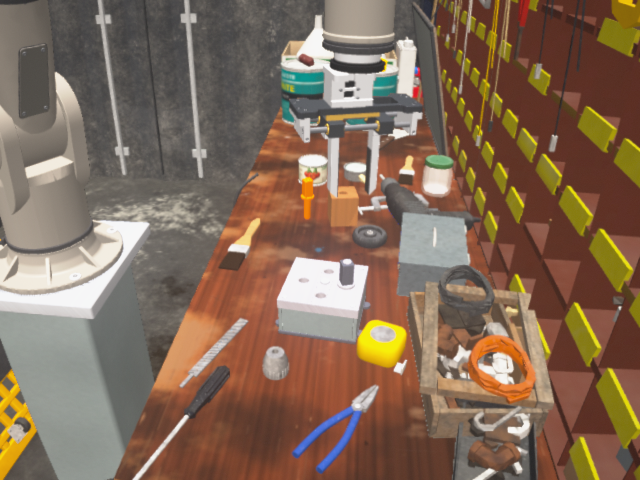

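Both cameras show the pin upright with its collar flat on the gauge, at the pixels predicted for full depth. The tape, castor and chuck haven't moved, and the arm is clear. I'm handing the job in.

```bash
python3 -c "
from plant import ctrl
print(ctrl.finish_job(), ctrl.read_state()['t'])"
```

```text
the job is handed in; nothing more can be done
the job is handed in; nothing more can be done
```

The steel pin is fully home in the gauge's +x hole, upright with its collar on the gauge top. I handed the job in at about 15.7 s of the 64 s allowed.

- **Finding the hole:** the first hole I tried let the pin pass, so I tried no others. I picked it because it alone showed no slit or edge marks in the wrist picture. Lowered gently, the pin went through the ring zone with no reaction beyond its own weight.
- **Seating:** the collar met the top at the expected height (tool at 80.1 mm, expected 80.4 mm). Contact was about 7 N, which I relieved before opening the fingers.
- **Last checks:** the side and scene cameras both show the pin upright and at the pixels predicted for full depth. The tape, castor and chuck look unmoved, and the arm is clear of everything.
- **Disagreements:** the wrist camera read about 1 mm off sideways against the other measurements, so I aligned the pin to the hole within the same picture. In some later pictures I also read slits or marks in the other holes differently, so those pictures were only a hint; the feel test decided it.

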